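# Find the soft foot of a pump set with a feeler

### The job

One of the three feet on the near side of the pump set stands clear of its sole block; the other two are down too close to take the feeler. Pick up the feeler by its red grip and try all three feet in turn, from the fan-cover end to the pump end: with the blade flat over the sole block, push it gently in under the foot until it either jams against the foot or goes in as far as the foot bolt, and never force it. Finish with the blade slid in up to the bolt under the foot that takes it, lying flat and let go, and leave the other things on the bench as they are.

Things in the scene. Friction and masses are not known exactly. Their poses are not given: they have to be found in the camera images.
- feeler: Feeler: steel blade 110 x 20 x 3 mm with an upright red grip at its rear end (18 mm along the blade, 24 mm across, 3 to 88 mm above the blade's underside). Loose, about 85 g, stands on the bench with the blade flat. Origin on the grip's axis at the blade's underside; x along the blade to the tip, z up. Blade from x = -12 to +98 mm.
- feeler_tip (a point): Middle of the blade's tip edge at the underside of the blade: 98 mm ahead of the feeler's origin; axes as the feeler's.
- pumpset: Electric motor (blue) and pump (teal) on a grey bed plate 280 x 360 x 12 mm, fixed. Origin on the bench below the shaft; shaft along y, x from the near side to the far side, z up. Bed plate's near edge x = -140 mm, feet's near edges x = -68 mm. Round bodies up to 51 mm in radius about the shaft at z = 88 mm; terminal box and top flange (x above -9 mm) reach z = 164 mm.
- foot_1 (a point): Motor foot by the black fan cover: middle of its lower near edge, 31.5 mm above the bench. Axes as the pump set's (x points in under the foot). Feet are 40 mm wide (y), 42 mm deep (x). The foot bolt, 8 mm thick, stands in the gap, its front 22 mm behind this edge, and stops the blade there.
- foot_2 (a point): Motor foot by the yellow coupling guard, 85 mm from foot 1: same point, axes and sizes. A steel sole block lies under each foot, 50 mm wide (y), and juts out 65 mm in front of the foot's near edge, so the front of the blade can lie flat on it. The three blocks look alike; which foot is open differs each time.
- foot_3 (a point): Pump foot, 115 mm from foot 2: same point, axes and sizes. Gap between sole block and foot: 1.5 mm at the two close feet, 4.5 mm at the open one, any of the three (block tops lie 27 to 30 mm above the bench). The blade is 3 mm thick: at a close foot its tip butts against the foot's near edge.
- spanner: Bystander: steel open-ended spanner, 170 mm long, lying flat.
- brass_valve: Bystander: brass cylinder valve with black handwheel, 76 mm tall, standing upright.
- gauge: Bystander: round pressure gauge 64 mm across lying on its back, 28 mm high.
- bottle: Bystander: clear bottle, 62 mm across, 200 mm tall.
- calculator: Bystander: grey pocket calculator 115 x 70 x 15 mm.
- screwdriver: Bystander: screwdriver, 170 mm long, lying flat.
- fittings_tray: Bystander: blue open tray 100 x 140 x 35 mm.

How it is judged:
On the way, in this order (a step that is already met when the one before it is completed fails the run):
1. the feeler is lifted clear of the bench in the gripper (height (world z) of feeler above 0.045 m and contact force between the fingers and feeler above 1 N), for 0.2 s.
2. held in the gripper, the blade is tried at foot 1: it goes at least 16 mm in under it, or its tip butts against the foot's edge and is stopped there (over 1 N) (((x of feeler_tip in the frame of foot_1 between 0.016 and 0.03 m and y of feeler_tip in the frame of foot_1 between -0.02 and 0.02 m and z of feeler_tip in the frame of foot_1 between -0.0075 and 0 m) or (contact force between feeler and pumpset above 1 N and x of feeler_tip in the frame of foot_1 between -0.004 and 0.016 m and y of feeler_tip in the frame of foot_1 between -0.03 and 0.03 m and z of feeler_tip in the frame of foot_1 between -0.006 and 0.003 m)) and contact force between the fingers and feeler above 1 N).
3. held in the gripper, the blade is tried at foot 2: it goes at least 16 mm in under it, or its tip butts against the foot's edge and is stopped there (over 1 N) (((x of feeler_tip in the frame of foot_2 between 0.016 and 0.03 m and y of feeler_tip in the frame of foot_2 between -0.02 and 0.02 m and z of feeler_tip in the frame of foot_2 between -0.0075 and 0 m) or (contact force between feeler and pumpset above 1 N and x of feeler_tip in the frame of foot_2 between -0.004 and 0.016 m and y of feeler_tip in the frame of foot_2 between -0.03 and 0.03 m and z of feeler_tip in the frame of foot_2 between -0.006 and 0.003 m)) and contact force between the fingers and feeler above 1 N).
4. held in the gripper, the blade is tried at foot 3: it goes at least 16 mm in under it, or its tip butts against the foot's edge and is stopped there (over 1 N) (((x of feeler_tip in the frame of foot_3 between 0.016 and 0.03 m and y of feeler_tip in the frame of foot_3 between -0.02 and 0.02 m and z of feeler_tip in the frame of foot_3 between -0.0075 and 0 m) or (contact force between feeler and pumpset above 1 N and x of feeler_tip in the frame of foot_3 between -0.004 and 0.016 m and y of feeler_tip in the frame of foot_3 between -0.03 and 0.03 m and z of feeler_tip in the frame of foot_3 between -0.006 and 0.003 m)) and contact force between the fingers and feeler above 1 N).
At the end, for the whole second after the job is handed in: The blade's tip is at least 16 mm in under a near foot of the pump set (the bolt stops it at 22 mm), within 20 mm sideways of the foot's middle, below the foot's underside; the feeler stands within 0.08 rad of upright, at rest and released (((x of feeler_tip in the frame of foot_1 between 0.016 and 0.03 m and y of feeler_tip in the frame of foot_1 between -0.02 and 0.02 m and z of feeler_tip in the frame of foot_1 between -0.0075 and 0 m) or (x of feeler_tip in the frame of foot_2 between 0.016 and 0.03 m and y of feeler_tip in the frame of foot_2 between -0.02 and 0.02 m and z of feeler_tip in the frame of foot_2 between -0.0075 and 0 m) or (x of feeler_tip in the frame of foot_3 between 0.016 and 0.03 m and y of feeler_tip in the frame of foot_3 between -0.02 and 0.02 m and z of feeler_tip in the frame of foot_3 between -0.0075 and 0 m)) and angle between feeler's own z axis and vertical below 0.08 rad and linear speed of feeler below 0.01 m/s and angular speed of feeler below 0.1 rad/s); the robot touches nothing.
It fails at once if the feeler is forced: more than 25 N between it and the pump set (contact force between feeler and pumpset above 25 N).
It fails at once if a bystander is moved by more than 20 mm (distance of any of spanner, brass_valve, gauge, bottle, calculator, screwdriver, fittings_tray from where it was at the start of the episode above 0.02 m).
It also fails if it takes over 72 s, if anything falls off the work surface, if the arm or the gripper's body presses on something with over 40 N, if the wrist force passes 120 N, or if a joint passes its speed limit or range.

### The arm

A 6-joint arm with a two-finger parallel gripper is mounted at the origin on the work surface. World frame = base frame: x ahead of the robot, y to its left, z up, the work surface at z = 0. Lengths are in m, angles in rad, forces in N, time in s.
With the tool pointing down it reaches from about 0.375 to 0.9 m from the base axis. Payload 3.1 kg.
Tool frame: the origin (TCP) lies at the centre of the arm's flange, where the gripper is bolted on; the fingertips stand 173 mm ahead of it and the grasp point (between the pads) lies 155 mm ahead of it (tip_extent is the distance from the TCP to the fingertips, in m); z points along the fingers, y is the direction in which the jaws open and shut (so a half turn about z gives the same grasp; the last joint's range is limited). The gripper opens to 85 mm and grips with 20 to 120 N. Pads are 22 mm wide; open, the fingers measure 114 mm over their backs; the gripper's body (76 mm by 85 mm) begins 54 mm behind the grasp point. The pads swing forward as they close: fully open they stand 13 mm farther back than shut.
Start: joints at [1.107, 0.527, 1.433, -0, 1.181, -0.178], TCP at [0.176, 0.6, 0.405] pointing down, gripper open.
Joint ranges: [-3.08, 3.08], [-0.75, 2.2], [0.22, 2.44], [-1.43, 4.57], [0, 2.65], [-2.85, 2.85]. Speed limits (rad/s): [2.79, 2.79, 3.14, 3.14, 3.14, 3.14].

### API

Orientations are given as a unit quaternion [x, y, z, w].
In Python, from station import sense, snapshot, sign_off, tip_extent gives the robot as it stands. The module is installed in compiled form; this text tells all that it offers.
- The arm moves only by the tool servo_tool, never from a script. Its argument "rows" is a list of rows, each a list of 3 entries, a list of its own where there are three numbers: the shift along the tool's x, y, z in mm, then the turn about the tool's z in degrees, then the opening, from -1 (shut) to 1 (fully open), so that 0 is half open. A call has 1 to 8 rows; each row is the pose to reach, as a shift and turn from the pose measured when the call began, along the tool's axes at that moment; what a row does not reach only later rows make up. A row lasts 1/10 s, in which the tool goes at most 50 mm and 8.59 degrees, less where a joint would pass 70% of its speed; a pose out of reach is approached as far as the arm can. A call with a gripper value outside its range is refused whole. The fingers move at their own pace and stop on an object; "force" is the grip in N (left out, the last holds). Time passes only in rows, so rows that repeat a pose let the fingers close. It gives the time, the measured TCP pose, the force and the opening at its end, in the units of the state.
- sense(): the state, without advancing time (a new reading comes with each control period).
- snapshot(name): name is "scene" or "side" or "wrist"; returns a dict with "image" (420x560x3 uint8, blue, green, red), "z_map" (420x560 float32, m along the optical axis (not along the pixel's ray), 0 where there is no reading), "vertical_fov" (degrees; the focal length in pixels is half the picture's height over the tangent of half this angle, whatever the lens; pixels are square), "cx", "cy" (the principal point, pixels), "cam_to_world" (4x4, takes a point from camera to world coordinates). Camera axes: x right, y down, z forward; pixel columns grow to the right and rows downward; lengths in m; the calibration is good to about 2 mm. A picture is of the moment at which its call begins.
- sign_off(): hands the job in, once; it reports no verdict.
The state is a dict: "t": time; "q": joint angles; "qd": joint speeds; "tau": joint torques, N m; "tcp_pos": TCP position; "tool_rot": TCP orientation; "force": force on the tool from outside, world axes, zero at the start; "ft_torque": the same for the moment, N m; "finger_gap": opening from 0.0 (shut) to 1.0 (fully open).
Only numpy, scipy, OpenCV 4.12 (cv2) and the standard library are available. Lean on these libraries where they do the work, as an engineer would, in place of code of your own. Each camera call takes 0.05 s, during which the arm holds its last target. There are 200 camera calls.

## Working session

There is one attempt and no reset: what is moved stays moved. The work goes in short steps, Python scripts to look and compute and a tool call to move; the robot and the scene stay as the last step left them, time stands still between calls to the robot, and variables do not carry over. Pictures are saved under pics/ and viewed, about 8 in all and at most 12, crops included, and the job is handed in when it is done.

Besides the shell and the picture viewer there is one more tool, called after ">>>" as name(argument=value, ...), one argument or row to a line, values as JSON. servo_tool: Moves the arm, as the interface text tells. Its arguments: {"type":"object","properties":{"rows":{"type":"array"},"force":{"type":"number"}},"required":["rows"]}

```bash
mkdir -p pics
cat > h.py <<'E'
import numpy as np, cv2
from station import sense, snapshot
def shot(n,f):
    s=snapshot(n); cv2.imwrite('pics/'+f+'.png',s['image']); np.savez('pics/'+f+'.npz',**{k:np.array(v) for k,v in s.items()}); return s
def load(f): return dict(np.load('pics/'+f+'.npz'))
def cloud(s):
    z=s['z_map']; H,W=z.shape; f=H/2/np.tan(np.radians(float(s['vertical_fov']))/2)
    v,u=np.mgrid[:H,:W]; P=np.stack([(u-s['cx'])/f*z,(v-s['cy'])/f*z,z],-1)
    T=s['cam_to_world']; P=P@T[:3,:3].T+T[:3,3]; P[z==0]=np.nan; return P
E
python3 - <<'E'
from h import *
a=shot('scene','a');b=shot('side','b')
print(sense())
for s in(a,b):print(np.round(s['cam_to_world'],3).tolist(),s['vertical_fov'])
E
```

```text
{'t': 0.1, 'q': array([ 1.10653550e+00,  5.28339269e-01,  1.43378132e+00, -3.36587004e-05,
        1.18141114e+00, -1.78486580e-01]), 'qd': array([-8.34668182e-04, -1.92006635e-03, -2.40865230e-03, -2.17949212e-04,
        4.82424577e-05, -8.49036563e-04]), 'tau': array([ 7.86877251e-06, -4.43304706e+01, -1.78585035e+01, -2.37570530e-04,
        3.84337065e-03, -1.12925323e-05]), 'tcp_pos': array([0.17601044, 0.59937287, 0.40384973]), 'tool_rot': array([ 1.42394999e-01,  9.89809438e-01, -9.24815370e-04, -2.91481447e-04]), 'force': array([-0.75348831, -0.84260174, -0.59678518]), 'ft_torque': array([-0.00188644, -0.00598443,  0.01112403]), 'finger_gap': 0.9987113395157301}
[[-0.416, 0.768, -0.487, 1.34], [0.909, 0.359, -0.21, 0.354], [0.014, -0.53, -0.848, 1.461], [0.0, 0.0, 0.0, 1.0]] 46.42734756337595
[[0.951, -0.199, 0.238, 0.257], [-0.31, -0.577, 0.755, -0.829], [-0.013, -0.792, -0.61, 0.724], [0.0, 0.0, 0.0, 1.0]] 54.53047312402937
```

View pics/a.png

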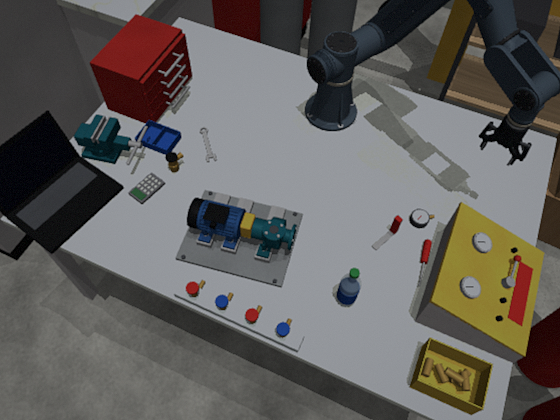

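View pics/b.png

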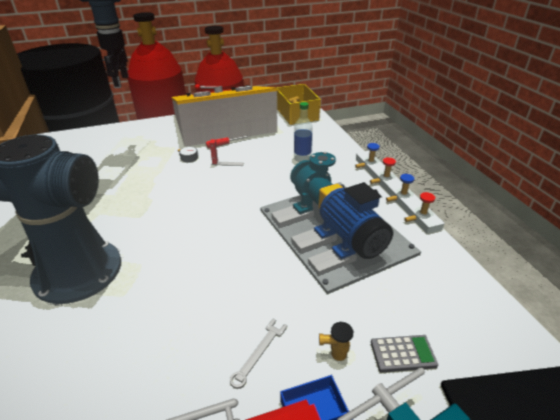

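The scene picture shows the red grip at about (397,224), its blade pointing to (377,247), and the pump set at (240,235). The side picture shows three sole blocks on the robot's side, at (290,213), (305,235) and (328,258). Next I'll merge the depth clouds and enlarge crops.

Run:
```python
from h import *
a=load('a');b=load('b')
for s,n in((a,'a'),(b,'b')):
    P=cloud(s);im=s['image'].astype(int)
    B,G,R=im[...,0],im[...,1],im[...,2]
    near=(P[...,2]>0.004)&(P[...,2]<0.11)
    red=(R>110)&(R>2.2*G)&(R>2.2*B)&near
    k,l,st,c=cv2.connectedComponentsWithStats(red.astype(np.uint8))
    for i in range(1,k):
        if st[i,4]>15:
            q=P[l==i]; print(n,'red',c[i].round(),st[i,4],np.nanmean(q,0).round(3),np.nanmin(q,0).round(3),np.nanmax(q,0).round(3))
    print(n,'bench z',np.nanmedian(P[...,2][(np.abs(P[...,2])<.02)]))
Pa,Pb=cloud(a),cloud(b)
print('a pump px',Pa[235,240],Pa[192,205],Pa[212,302],Pa[281,276],Pa[262,180])
print('b',Pb[213,290],Pb[235,305],Pb[258,328],Pb[287,326],Pb[210,262])
A=cv2.resize(a['image'][185:290,170:310],None,fx=4,fy=4,interpolation=2)
Bm=cv2.resize(b['image'][140:300,250:430],None,fx=4,fy=4,interpolation=2)[:600]
cv2.imwrite('pics/c.png',Bm);cv2.imwrite('pics/d.png',A)
```

```text
a red [398. 218.] 27 [0.427 0.395 0.089] [0.418 0.385 0.084] [0.439 0.406 0.096]
a red [426. 250.] 114 [0.462 0.518 0.025] [0.42  0.508 0.017] [0.501 0.528 0.036]
a red [520. 293.] 833 [0.526 0.803 0.094] [0.422 0.779 0.082] [0.623 0.826 0.108]
a red [192. 287.] 118 [ 0.917 -0.097  0.08 ] [ 0.899 -0.126  0.029] [ 0.936 -0.079  0.089]
a red [252. 314.] 122 [0.917 0.103 0.08 ] [0.9   0.084 0.072] [0.935 0.12  0.088]
a bench z 0.0010864770014873404
b red [218.  68.] 814 [0.61  1.234 0.047] [0.511 1.179 0.004] [0.729 1.333 0.104]
b red [154.  73.] 507 [0.295 1.126 0.091] [0.183 1.082 0.068] [0.418 1.226 0.11 ]
b red [217. 141.] 99 [0.453 0.479 0.038] [0.414 0.378 0.011] [0.498 0.547 0.093]
b red [389. 161.] 72 [0.912 0.096 0.08 ] [0.895 0.077 0.074] [0.933 0.116 0.084]
b red [427. 197.] 110 [ 0.913 -0.103  0.08 ] [ 0.894 -0.121  0.074] [ 0.933 -0.083  0.084]
b bench z 0.0004861226435295962
a pump px [ 0.68192821 -0.05581618  0.04937771] [ 0.56359295 -0.25613981  0.01468858] [0.48692488 0.08510325 0.00203346] [0.76650044 0.11306355 0.01628596] [ 0.83212008 -0.20212327  0.00131808]
b [0.56025801 0.00718469 0.03283782] [ 0.56662211 -0.09059851  0.03099162] [ 0.58999814 -0.18465407  0.02770539] [ 0.55571562 -0.25391541  0.00931516] [0.49910449 0.07592166 0.00879765]
```

View pics/c.png

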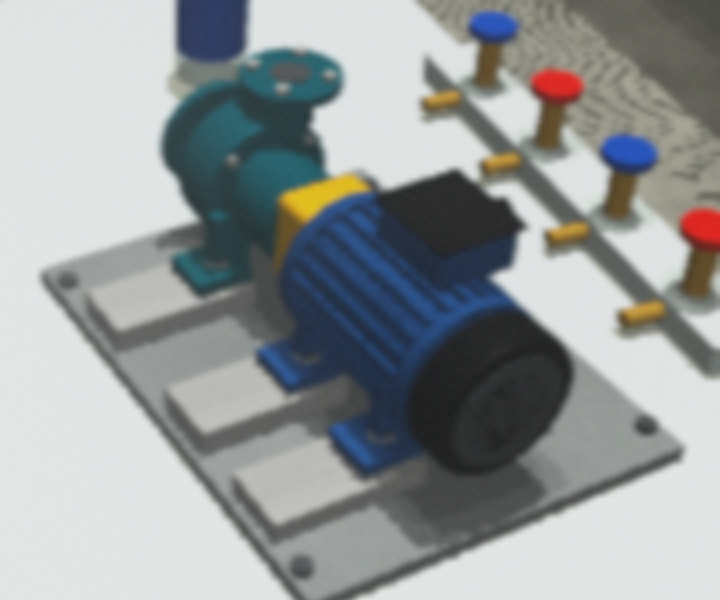

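The crop shows the robot-side feet and blocks clearly: pump foot at (210,270), coupling foot at (290,365) and fan-end foot at (370,440). So pump-set x runs roughly along world +x. I'll cast rays onto the known planes.

```bash
cat >> h.py <<'E'
def ray(s,uv,z):
    H=s['image'].shape[0]; f=H/2/np.tan(np.radians(float(s['vertical_fov']))/2); T=s['cam_to_world']
    uv=np.atleast_2d(np.array(uv,float)); d=np.stack([(uv[:,0]-s['cx'])/f,(uv[:,1]-s['cy'])/f,np.ones(len(uv))],-1)@T[:3,:3].T
    return T[:3,3]+d*((z-T[2,3])/d[:,2])[:,None]
E
python3 - <<'E'
from h import *
a=load('a');b=load('b')
c=lambda p:np.array(p)/4.+[250-.4,140-.4]
print('plate L,R',ray(b,c([(45,278),(682,452)]),.012).round(4).tolist())
print('plate screws',ray(b,c([(67,278),(302,565),(646,424)]),.013).round(4).tolist())
print('block front corners 3,2,1',ray(b,c([(88,291),(121,333),(166,397),(203,438),(235,483),(277,530)]),.0285).round(4).tolist())
print('foot lower edge corners 3,2,1',ray(b,c([(172,262),(203,293),(258,350),(293,389),(331,430),(371,475)]),.0315).round(4).tolist())
print('blade tip/base a',ray(a,[(375,248),(394,232)],.003).round(3).tolist(),'gripTop',ray(a,[(398,217)],.088).round(3))
print('bottle',ray(a,[(347,300)],.0).round(3),ray(a,[(354,272)],.2).round(3),'gauge',ray(a,[(419,217)],.028).round(3))
E
```

```text
plate L,R [[0.4961, 0.0771, 0.012], [0.8239, -0.2268, 0.012]]
plate screws [[0.5107, 0.0706, 0.013], [0.5598, -0.2388, 0.013], [0.8164, -0.1979, 0.013]]
block front corners 3,2,1 [[0.5147, 0.0319, 0.0285], [0.5218, -0.0194, 0.0285], [0.5285, -0.0904, 0.0285], [0.5373, -0.1341, 0.0285], [0.5415, -0.1776, 0.0285], [0.5504, -0.2217, 0.0285]]
foot lower edge corners 3,2,1 [[0.5801, 0.0408, 0.0315], [0.5881, 0.0001, 0.0315], [0.6007, -0.0692, 0.0315], [0.6071, -0.1127, 0.0315], [0.6141, -0.1561, 0.0315], [0.6204, -0.2004, 0.0315]]
blade tip/base a [[0.514, 0.362, 0.003], [0.428, 0.401, 0.003]] gripTop [[0.422 0.393 0.088]]
bottle [[0.724 0.34  0.   ]] [[0.722 0.331 0.2  ]] gauge [[0.351 0.46  0.028]]
```

>>> servo_tool(
  rows=[
    [[-50,-21,0],0,1],
    [[-100,-42,0],0,1],
    [[-150,-63,0],0,1],
    [[-200,-84,0],0,1],
    [[-250,-105,0],0,1],
    [[-270,-115,0],0,1],
    [[-270,-115,0],0,1],
  ],
)

```text
t: 0.8
tcp_pos: [0.4068, 0.4097, 0.4036]
tool_rot: [0.146, 0.989, -0.001, 0.001]
force: [-0.0, 0.4, 0.5]
finger_gap: 1.005
```

Run:
```python
from h import *
w=shot('wrist','w1');print(sense()['tcp_pos'],sense()['force'],w['cam_to_world'].round(3).tolist())
```

```text
[0.40480058 0.41105486 0.40353099] [ 0.08697638 -0.21232213 -0.74348564] [[0.288, 0.91, 0.297, 0.329], [0.958, -0.274, -0.091, 0.432], [-0.002, 0.311, -0.95, 0.373], [0.0, 0.0, 0.0, 1.0]]
```

View pics/w1.png

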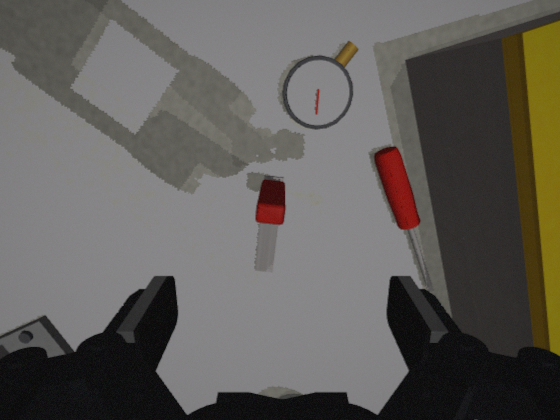

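The wrist view shows the grip's top face at about (271,213) and its rear face above that. The blade runs down to its tip at about (263,270). Next I'll measure the grip centre and yaw.

Run:
```python
from h import *
w=load('w1');im=w['image'].astype(int);P=cloud(w)
R,G,B=im[...,2],im[...,1],im[...,0]
m=(R>90)&(R>2.2*G)&(R>2.2*B)
m[:, 330:]=0; m[:150]=0
top=m&(P[...,2]>.083)
v,u=np.nonzero(top)
pts=ray(w,np.stack([u,v],1),.088)
r=cv2.minAreaRect((pts[:,:2]*1000).astype(np.float32));print('top',r,len(pts),np.nanmedian(P[top],0), 'top full range',cv2.boundingRect(np.stack([u,v],1)))
v,u=np.nonzero(m);print(cv2.boundingRect(np.stack([u,v],1)))
# blade
gray=im.mean(-1); sub=gray[222:276,245:295]; print(sub[::4,::4].astype(int))
print('tip',ray(w,[(255,270),(272,271),(259,224),(279,224)],.003).round(4).tolist())
```

```text
top ((420.4947509765625, 393.79229736328125), (22.614770889282227, 16.157642364501953), 66.5958251953125) 497 [0.42059984 0.39376409 0.08765788] top full range (256, 204, 29, 20)
(256, 204, 29, 20)
[[137 134 136 105  71  58  50  53  56  48 136 134 136]
 [136 136 136 135 113 109 110 112 113 135 136 136 135]
 [136 136 136 134 112 108 109 112 120 136 135 137 135]
 [135 135 135 112 111 109 109 111 129 136 137 135 134]
 [136 135 135 114 112 109 110 111 133 135 135 136 137]
 [136 135 135 104 112 108 112 112 136 134 136 137 134]
 [136 136 136 104 111 109 114 110 135 136 135 135 134]
 [137 135 135 105 111 109 111 111 133 135 135 134 136]
 [135 135 136 107 108 109 113 109 134 135 136 136 137]
 [135 136 136 111 107 108 111 110 135 135 135 136 135]
 [136 136 135 110 107 107 110 122 135 134 134 136 135]
 [134 134 134 111 107 109 113 132 137 133 134 136 136]
 [136 134 136 117 112 111 123 131 136 136 136 134 135]
 [134 135 136 132 135 136 136 135 134 136 134 135 135]]
tip [[0.5071, 0.3462, 0.003], [0.5138, 0.3642, 0.003], [0.4557, 0.3675, 0.003], [0.4619, 0.3882, 0.003]]
```

>>> servo_tool(
  rows=[
    [[-20,-12,0],6.6,1],
    [[-20,-12,40],6.6,1],
    [[-20,-12,80],6.6,1],
    [[-20,-12,100],6.6,1],
    [[-20,-12,100],6.6,1],
    [[-20,-12,100],6.6,1],
  ],
)

```text
t: 1.45
tcp_pos: [0.4197, 0.3945, 0.3036]
tool_rot: [0.201, 0.98, -0.001, -0.001]
force: [0.4, 0.2, 1.0]
finger_gap: 0.993
```

```bash
cat >> h.py <<'E'
def toolto(x,y,z=None):
    from scipy.spatial.transform import Rotation as Ro
    s=sense();M=Ro.from_quat(s['tool_rot']).as_matrix();p=s['tcp_pos']
    d=np.array([x,y,p[2] if z is None else z])-p
    print('t',round(s['t'],2),'tcp',p.round(4),'yaw(-toolx)',np.degrees(np.arctan2(-M[1,0],-M[0,0])).round(2),'tilt',M[:2,2].round(4),'F',s['force'].round(2),'T',s['ft_torque'].round(2),'gap',round(s['finger_gap'],3),'shift mm',(M.T@d*1000).round(1))
E
python3 -c "
from h import *
toolto(.4205,.3938,.205)"
```

```text
t 1.45 tcp [0.4197 0.3945 0.3036] yaw(-toolx) -23.19 tilt [-0.002  -0.0023] F [0.45 0.24 0.97] T [ 0.01  0.03 -0.02] gap 0.993 shift mm [-1.1 -0.  98.6]
```

>>> servo_tool(
  rows=[
    [[-1,0,30],0.2,1],
    [[-1,0,60],0.2,1],
    [[-1,0,90],0.2,1],
    [[-1,0,98],0.2,1],
    [[-1,0,98],0.2,1],
    [[-1,0,98],0.2,1],
  ],
  force=60,
)

```text
t: 2.05
tcp_pos: [0.421, 0.3946, 0.2073]
tool_rot: [0.203, 0.979, -0.0, 0.0]
force: [-0.1, -0.7, -0.2]
finger_gap: 0.999
```

>>> servo_tool(
  rows=[
    [[0,0,0],0,0],
    [[0,0,0],0,-0.3],
    [[0,0,0],0,-0.6],
    [[0,0,0],0,-1],
    [[0,0,0],0,-1],
    [[0,0,0],0,-1],
    [[0,0,0],0,-1],
    [[0,0,0],0,-1],
  ],
  force=60,
)

```text
t: 2.85
tcp_pos: [0.4212, 0.3946, 0.2078]
tool_rot: [0.203, 0.979, 0.0, 0.001]
force: [-0.8, -0.4, 4.6]
finger_gap: 0.274
```

```bash
python3 -c "
from h import *
toolto(.4205,.3938,.305)"
```

```text
t 2.85 tcp [0.4212 0.3946 0.2078] yaw(-toolx) -23.37 tilt [ 0.0014 -0.0001] F [-0.85 -0.4   4.6 ] T [-0.1   0.16 -0.03] gap 0.274 shift mm [  0.2  -1.  -97.2]
```

>>> servo_tool(
  rows=[
    [[0,0,-10],0,-1],
    [[0,0,-30],0,-1],
    [[0,0,-60],0,-1],
    [[0,0,-90],0,-1],
    [[0,0,-120],0,-1],
    [[0,0,-130],0,-1],
    [[0,0,-130],0,-1],
    [[0,0,-130],0,-1],
  ],
)

```text
t: 3.65
tcp_pos: [0.4205, 0.3943, 0.3368]
tool_rot: [0.203, 0.979, -0.001, -0.0]
force: [-0.8, 0.2, -1.5]
finger_gap: 0.268
```

>>> servo_tool(
  rows=[
    [[-10,-19,0],-2,-1],
    [[-28,-54,0],-6,-1],
    [[-47,-90,0],-10,-1],
    [[-66,-125,0],-14,-1],
    [[-85,-161,0],-18,-1],
    [[-104,-197,0],-22,-1],
    [[-123,-233,0],-26,-1],
    [[-140,-265,0],-30,-1],
  ],
)

```text
t: 4.45
tcp_pos: [0.4432, 0.0938, 0.3355]
tool_rot: [-0.059, 0.998, -0.0, -0.002]
force: [0.1, 0.5, -1.0]
finger_gap: 0.269
```

```bash
python3 -c "
from h import *
toolto(.46,-.11,.335)"
```

```text
t 4.45 tcp [0.4432 0.0938 0.3355] yaw(-toolx) 6.77 tilt [-0.0046 -0.0013] F [ 0.09  0.53 -0.99] T [ 0.01 -0.04 -0.01] gap 0.269 shift mm [   7.4 -204.3    0.7]
```

>>> servo_tool(
  rows=[
    [[2,-30,0],-1,-1],
    [[4,-65,0],-2,-1],
    [[5,-100,0],-2.2,-1],
    [[6,-140,0],-2.2,-1],
    [[7,-175,0],-2.2,-1],
    [[7,-200,0],-2.2,-1],
    [[7,-204,0],-2.2,-1],
    [[7,-204,0],-2.2,-1],
  ],
)

```text
t: 5.25
tcp_pos: [0.4599, -0.1101, 0.3343]
tool_rot: [-0.077, 0.997, 0.001, -0.004]
force: [-0.5, -0.4, -0.5]
finger_gap: 0.272
```

```bash
python3 -c "
from h import *
toolto(.46,-.11,.335)
shot('wrist','w2')"
```

```text
t 5.25 tcp [ 0.4599 -0.1101  0.3343] yaw(-toolx) 8.85 tilt [-0.0077  0.0006] F [-0.51 -0.44 -0.54] T [ 0.04 -0.02 -0.01] gap 0.272 shift mm [-0.1  0.  -0.7]
```

View pics/w2.png

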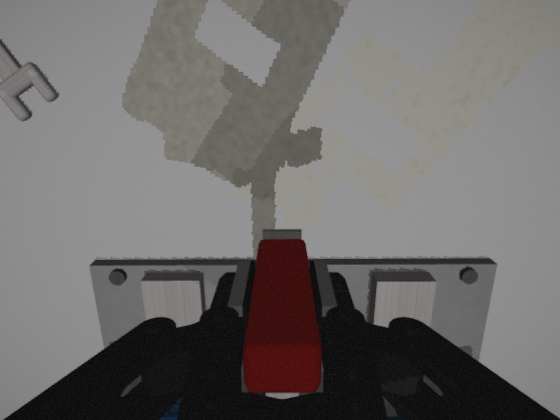

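The wrist view shows the plate's near corners at (92,262) and (496,260) and its screws at (118,276) and (468,275). The block-1 front runs (143,280)–(201,280), and the block-3 front runs (376,282)–(435,281). These fix the pose better, so I'll compute it.

Run:
```python
from h import *
w=load('w2')
pc=ray(w,[(91,264),(496,262)],.012);sc=ray(w,[(118,276),(468,275)],.014);bl=ray(w,[(143,281),(201,281),(376,283),(435,282)],.0285)
for q in(pc,sc,bl):print(q.round(4).tolist())
d=sc[1]-sc[0];print('yaw screws',np.degrees(np.arctan2(-d[0],d[1])),np.linalg.norm(d));d=pc[1]-pc[0];print('plate',np.degrees(np.arctan2(-d[0],d[1])),np.linalg.norm(d))
P=cloud(w);print('block z',[np.nanmedian(P[v-6:v+6,u-15:u+15,2]).round(4) for u,v in((172,292),(405,294))],'plate z',np.nanmedian(P[285:300,100:110,2]), 'bench',np.nanmedian(P[200:240,400:500,2]))
th=np.radians(9.0);ex=np.array([np.cos(th),np.sin(th)]);ey=np.array([-ex[1],ex[0]])
mid=pc.mean(0)[:2];o=mid+.140*ex;print('origin',o)
for n,q in(('blocks',bl),('screws',sc)):print(n,[(((p[:2]-o)@ex).round(4),((p[:2]-o)@ey).round(4)) for p in q])
f=np.array([(.5841,.0205),(.6039,-.091),(.6173,-.1783)])
print('feet side',[(((p-o)@ex).round(4),((p-o)@ey).round(4)) for p in f])
b=load('b');Pb=cloud(b)
print('b block z',[np.nanmedian(Pb[v-2:v+3,u-3:u+4,2]).round(4) for u,v in((285,214),(303,240),(321,262))])
for nm,uv in(('3',(285,214)),('2',(303,240)),('1',(321,262))):
  print(nm,ray(b,[uv],.0285)[0].round(3))
```

```text
[[0.5483, -0.2654, 0.012], [0.4921, 0.0866, 0.012]]
[[0.5553, -0.2409, 0.014], [0.5073, 0.0648, 0.014]]
[[0.5481, -0.2141, 0.0285], [0.5407, -0.1658, 0.0285], [0.52, -0.0194, 0.0285], [0.5115, 0.0298, 0.0285]]
yaw screws 8.932310903713795 0.30945480151951477
plate 9.069190878146143 0.35643727308773004
block z [np.float64(0.0268), np.float64(0.0299)] plate z 0.011658108889935015 bench 9.183631750833698e-05
origin [ 0.65846189 -0.06751602]
blocks [(np.float64(-0.132), np.float64(-0.1275)), (np.float64(-0.1317), np.float64(-0.0787)), (np.float64(-0.1292), np.float64(0.0692)), (np.float64(-0.1299), np.float64(0.1191))]
screws [(np.float64(-0.129), np.float64(-0.1551)), (np.float64(-0.1286), np.float64(0.1543))]
feet side [(np.float64(-0.0597), np.float64(0.0986)), (np.float64(-0.0576), np.float64(-0.0147)), (np.float64(-0.058), np.float64(-0.103))]
b block z [np.float64(0.0306), np.float64(0.0298), np.float64(0.0269)]
3 [0.548 0.013 0.029]
2 [ 0.556 -0.104  0.028]
1 [ 0.568 -0.193  0.028]
```

```bash
python3 -c "
from h import *
toolto(.5005,-.1978,.252)"
```

```text
t 5.3 tcp [ 0.4596 -0.1092  0.3345] yaw(-toolx) 8.93 tilt [-0.0079  0.0008] F [ 0.38 -0.27 -0.01] T [-0.04  0.03 -0.03] gap 0.273 shift mm [-27.2 -94.1  82.1]
```

>>> servo_tool(
  rows=[
    [[-9,-30,0],0,-1],
    [[-18,-65,15],0,-1],
    [[-27,-90,40],0,-1],
    [[-27,-94,65],0,-1],
    [[-27,-94,80],0,-1],
    [[-27,-94,82],0,-1],
    [[-27,-94,82],0,-1],
    [[-27,-94,82],0,-1],
  ],
)

```text
t: 6.1
tcp_pos: [0.5005, -0.197, 0.2528]
tool_rot: [-0.078, 0.997, 0.0, -0.004]
force: [0.1, -0.3, -1.5]
finger_gap: 0.277
```

```bash
python3 -c "
from h import *
toolto(.5005,-.1978,.2355)
shot('side','s1'); toolto(.5005,-.1978,.2355)
s=load('s1');cv2.imwrite('pics/s1c.png',cv2.resize(s['image'][170:310,250:430],None,fx=4,fy=4,interpolation=2))"
```

```text
t 6.1 tcp [ 0.5005 -0.197   0.2528] yaw(-toolx) 9.0 tilt [-0.0071  0.0004] F [ 0.14 -0.27 -1.47] T [0.03 0.01 0.01] gap 0.277 shift mm [ 0.  -0.8 17.3]
t 6.15 tcp [ 0.5006 -0.1972  0.253 ] yaw(-toolx) 9.0 tilt [-0.0064 -0.    ] F [-0.22  0.03  0.37] T [-0.05 -0.05 -0.01] gap 0.276 shift mm [ 0.1 -0.6 17.5]
```

View pics/s1c.png

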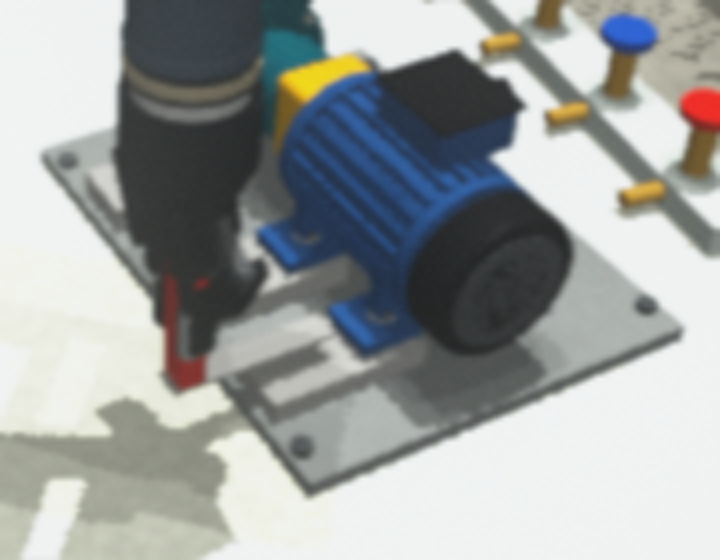

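The crop shows the blade over block 1, pointing at foot 1. I'll lower it next.

>>> servo_tool(
  rows=[
    [[0,-1,5],0,-1],
    [[0,-1,10],0,-1],
    [[0,-1,14],0,-1],
    [[0,-1,16],0,-1],
    [[0,-1,16],0,-1],
  ],
)

```text
t: 6.65
tcp_pos: [0.5005, -0.1981, 0.2365]
tool_rot: [-0.078, 0.997, 0.001, -0.004]
force: [0.3, 0.4, -1.1]
finger_gap: 0.276
```

>>> servo_tool(
  rows=[
    [[0,0,1],0,-1],
    [[0,0,1],0,-1],
    [[0,0,1],0,-1],
  ],
)

```text
t: 6.95
tcp_pos: [0.5006, -0.1982, 0.2356]
tool_rot: [-0.078, 0.997, 0.0, -0.003]
force: [0.3, 0.6, -0.3]
finger_gap: 0.271
```

>>> servo_tool(
  rows=[
    [[0,0,1],0,-1],
    [[0,0,1],0,-1],
    [[0,0,1],0,-1],
  ],
)

```text
t: 7.25
tcp_pos: [0.5004, -0.1983, 0.2352]
tool_rot: [-0.078, 0.997, 0.0, -0.003]
force: [-2.7, 0.7, 4.0]
finger_gap: 0.271
```

Contact at about 27 mm means this block is low. I'll ease up slightly and push in.

>>> servo_tool(
  rows=[
    [[-2,0,-0.2],0,-1],
    [[-4,0,-0.2],0,-1],
    [[-6,0,-0.2],0,-1],
    [[-8,0,-0.2],0,-1],
    [[-8,0,-0.2],0,-1],
  ],
)

```text
t: 7.75
tcp_pos: [0.5088, -0.197, 0.2353]
tool_rot: [-0.078, 0.997, 0.0, -0.003]
force: [-0.2, 1.0, 2.0]
finger_gap: 0.271
```

```bash
python3 -c "
from h import *
toolto(.6091-.097,-.1806-.0155)"
```

```text
t 7.75 tcp [ 0.5088 -0.197   0.2353] yaw(-toolx) 8.99 tilt [-0.0061 -0.0002] F [-0.24  1.    1.99] T [ 0.04 -0.21  0.02] gap 0.271 shift mm [-3.4  0.3 -0. ]
```

>>> servo_tool(
  rows=[
    [[-1,0,0],0,-1],
    [[-2,0,0],0,-1],
    [[-3,0,0],0,-1],
    [[-4,0,0],0,-1],
    [[-4,0,0],0,-1],
  ],
)

```text
t: 8.25
tcp_pos: [0.5129, -0.1964, 0.2353]
tool_rot: [-0.078, 0.997, 0.0, -0.003]
force: [-1.4, -0.7, 2.9]
finger_gap: 0.277
```

>>> servo_tool(
  rows=[
    [[-1,0,0],0,-1],
    [[-2,0,0],0,-1],
    [[-3,0,0],0,-1],
    [[-4,0,0],0,-1],
    [[-4,0,0],0,-1],
  ],
)

```text
t: 8.75
tcp_pos: [0.517, -0.1957, 0.2352]
tool_rot: [-0.078, 0.997, 0.0, -0.003]
force: [-1.0, 0.1, 2.6]
finger_gap: 0.276
```

>>> servo_tool(
  rows=[
    [[-1,0,0],0,-1],
    [[-2,0,0],0,-1],
    [[-3,0,0],0,-1],
    [[-4,0,0],0,-1],
    [[-5,0,0],0,-1],
    [[-5,0,0],0,-1],
  ],
)

```text
t: 9.35
tcp_pos: [0.5222, -0.1949, 0.2352]
tool_rot: [-0.078, 0.997, -0.0, -0.002]
force: [-0.7, -0.2, 2.1]
finger_gap: 0.272
```

>>> servo_tool(
  rows=[
    [[-1,0,0],0,-1],
    [[-2,0,0],0,-1],
    [[-3,0,0],0,-1],
    [[-4,0,0],0,-1],
    [[-5,0,0],0,-1],
    [[-5,0,0],0,-1],
  ],
)

```text
t: 9.95
tcp_pos: [0.5273, -0.1941, 0.2351]
tool_rot: [-0.078, 0.997, -0.0, -0.002]
force: [-1.0, -0.1, 3.0]
finger_gap: 0.27
```

>>> servo_tool(
  rows=[
    [[-1,0,0],0,-1],
    [[-2,0,0],0,-1],
    [[-3,0,0],0,-1],
    [[-3,0,0],0,-1],
  ],
)

```text
t: 10.35
tcp_pos: [0.5305, -0.1936, 0.2351]
tool_rot: [-0.078, 0.997, -0.0, -0.002]
force: [-0.5, -0.3, 2.3]
finger_gap: 0.274
```

>>> servo_tool(
  rows=[
    [[-1,0,0],0,-1],
    [[-2,0,0],0,-1],
    [[-2,0,0],0,-1],
  ],
)

```text
t: 10.65
tcp_pos: [0.5326, -0.1933, 0.2351]
tool_rot: [-0.078, 0.997, -0.0, -0.002]
force: [-0.3, 0.1, 1.7]
finger_gap: 0.275
```

>>> servo_tool(
  rows=[
    [[-1,0,0],0,-1],
    [[-2,0,0],0,-1],
    [[-2,0,0],0,-1],
  ],
)

```text
t: 10.95
tcp_pos: [0.5348, -0.1929, 0.2351]
tool_rot: [-0.079, 0.997, -0.0, -0.002]
force: [-1.6, -0.2, 3.5]
finger_gap: 0.276
```

>>> servo_tool(
  rows=[
    [[-1,0,0],0,-1],
    [[-1.5,0,0],0,-1],
    [[-1.5,0,0],0,-1],
  ],
)

```text
t: 11.25
tcp_pos: [0.5354, -0.1928, 0.2352]
tool_rot: [-0.079, 0.997, 0.0, -0.003]
force: [-4.6, -1.4, 5.6]
finger_gap: 0.274
```

The blade stopped on the bolt with a gentle 4.6 N, so foot 1 is the open one. I'll withdraw, lift and go to foot 2.

>>> servo_tool(
  rows=[
    [[5,0,0],0,-1],
    [[15,0,0],0,-1],
    [[28,0,0],0,-1],
    [[36,0,0],0,-1],
    [[36,0,-8],0,-1],
    [[36,0,-15],0,-1],
    [[36,0,-15],0,-1],
  ],
)

```text
t: 11.95
tcp_pos: [0.5005, -0.1988, 0.2517]
tool_rot: [-0.079, 0.997, -0.001, -0.002]
force: [0.2, 0.1, -0.8]
finger_gap: 0.275
```

>>> servo_tool(
  rows=[
    [[0,15,0],0,-1],
    [[0,35,0],0,-1],
    [[0,60,0],0,-1],
    [[0,80,0],0,-1],
    [[0,85,0],0,-1],
    [[0,85,0],0,-1],
    [[0,85,0],0,-1],
  ],
)

```text
t: 12.65
tcp_pos: [0.4875, -0.1148, 0.2516]
tool_rot: [-0.079, 0.997, -0.001, -0.002]
force: [0.3, -0.9, 0.3]
finger_gap: 0.275
```

```bash
python3 -c "
from h import *
import numpy as np
ex=np.array([.9877,.1564]);ey=np.array([-.1564,.9877]);c=np.array([.5137,-.1962])
for dy in(.085,.2):
  p=c+dy*ey-.012*ex;print(p.round(4));toolto(p[0],p[1],.241)"
```

```text
[ 0.4886 -0.1141]
t 12.65 tcp [ 0.4875 -0.1148  0.2516] yaw(-toolx) 9.07 tilt [-0.0033 -0.0025] F [ 0.31 -0.9   0.27] T [-0.02  0.05  0.01] gap 0.275 shift mm [-1.2  0.5 10.6]
[ 0.4706 -0.0005]
t 12.65 tcp [ 0.4875 -0.1148  0.2516] yaw(-toolx) 9.07 tilt [-0.0033 -0.0025] F [ 0.31 -0.9   0.27] T [-0.02  0.05  0.01] gap 0.275 shift mm [ -1.3 115.5  10.4]
```

>>> servo_tool(
  rows=[
    [[-1,0.5,4],0,-1],
    [[-1,0.5,8],0,-1],
    [[-1,0.5,11],0,-1],
    [[-1,0.5,11],0,-1],
  ],
)

```text
t: 13.05
tcp_pos: [0.4882, -0.1145, 0.2399]
tool_rot: [-0.079, 0.997, -0.001, -0.002]
force: [-0.1, -0.3, -1.3]
finger_gap: 0.277
```

>>> servo_tool(
  rows=[
    [[0,0,1],0,-1],
    [[0,0,1.5],0,-1],
    [[0,0,1.5],0,-1],
  ],
)

```text
t: 13.35
tcp_pos: [0.4882, -0.1146, 0.2384]
tool_rot: [-0.079, 0.997, -0.001, -0.002]
force: [-0.2, -0.2, -1.6]
finger_gap: 0.271
```

>>> servo_tool(
  rows=[
    [[0,0,0.7],0,-1],
    [[0,0,0.7],0,-1],
    [[0,0,0.7],0,-1],
  ],
)

```text
t: 13.65
tcp_pos: [0.4882, -0.1146, 0.2381]
tool_rot: [-0.079, 0.997, -0.001, -0.002]
force: [-1.7, -1.3, 3.3]
finger_gap: 0.274
```

Block 2 touches at about 30 mm, so its gap is the close one. I'll push gently until it jams.

>>> servo_tool(
  rows=[
    [[-2,0,0],0,-1],
    [[-4,0,0],0,-1],
    [[-6,0,0],0,-1],
    [[-8,0,0],0,-1],
    [[-8,0,0],0,-1],
  ],
)

```text
t: 14.15
tcp_pos: [0.4965, -0.1133, 0.2381]
tool_rot: [-0.079, 0.997, -0.001, -0.002]
force: [-0.1, -0.0, 1.8]
finger_gap: 0.273
```

>>> servo_tool(
  rows=[
    [[-1,0,0],0,-1],
    [[-2,0,0],0,-1],
    [[-2,0,0],0,-1],
  ],
)

```text
t: 14.45
tcp_pos: [0.4986, -0.113, 0.238]
tool_rot: [-0.079, 0.997, -0.001, -0.002]
force: [-0.3, -1.0, 2.3]
finger_gap: 0.268
```

>>> servo_tool(
  rows=[
    [[-1,0,0],0,-1],
    [[-2,0,0],0,-1],
    [[-2,0,0],0,-1],
  ],
)

```text
t: 14.75
tcp_pos: [0.5, -0.1127, 0.2381]
tool_rot: [-0.079, 0.997, -0.001, -0.003]
force: [-5.1, -1.4, 5.8]
finger_gap: 0.275
```

It jammed at foot 2 (5 N, at the expected position). On to foot 3.

>>> servo_tool(
  rows=[
    [[-0.5,0,0],0,-1],
    [[-0.5,0,0],0,-1],
    [[6,0,0],0,-1],
    [[14,0,0],0,-1],
    [[14,0,-6],0,-1],
    [[14,0,-13],0,-1],
    [[14,0,-13],0,-1],
  ],
)

```text
t: 15.45
tcp_pos: [0.4867, -0.115, 0.2521]
tool_rot: [-0.079, 0.997, -0.001, -0.002]
force: [-0.3, -0.3, -1.0]
finger_gap: 0.273
```

>>> servo_tool(
  rows=[
    [[0,15,0],0,-1],
    [[0,40,0],0,-1],
    [[0,70,0],0,-1],
    [[0,100,0],0,-1],
    [[0,112,0],0,-1],
    [[0,115,0],0,-1],
    [[0,115,0],0,-1],
    [[0,115,0],0,-1],
  ],
)

```text
t: 16.25
tcp_pos: [0.4692, -0.0021, 0.2519]
tool_rot: [-0.079, 0.997, -0.002, -0.001]
force: [0.3, -0.1, -0.6]
finger_gap: 0.27
```

```bash
python3 -c "
from h import *
toolto(.4706,-.0005,.240)"
```

```text
t 16.25 tcp [ 0.4692 -0.0021  0.2519] yaw(-toolx) 9.01 tilt [-0.002  -0.0036] F [ 0.32 -0.08 -0.62] T [-0.02  0.04  0.02] gap 0.27 shift mm [-1.7  1.4 11.9]
```

>>> servo_tool(
  rows=[
    [[-1,1.5,4],0,-1],
    [[-1,1.5,8],0,-1],
    [[-1,1.5,12],0,-1],
    [[-1,1.5,12],0,-1],
  ],
)

```text
t: 16.65
tcp_pos: [0.4697, -0.0008, 0.2392]
tool_rot: [-0.078, 0.997, -0.001, -0.002]
force: [0.3, 1.1, -1.0]
finger_gap: 0.273
```

>>> servo_tool(
  rows=[
    [[0,0,1],0,-1],
    [[0,0,1.5],0,-1],
    [[0,0,1.5],0,-1],
  ],
)

```text
t: 16.95
tcp_pos: [0.4696, -0.0009, 0.238]
tool_rot: [-0.078, 0.997, -0.002, -0.002]
force: [-1.8, -0.5, 2.4]
finger_gap: 0.273
```

>>> servo_tool(
  rows=[
    [[0,0,0.7],0,-1],
    [[0,0,0.7],0,-1],
    [[0,0,0.7],0,-1],
  ],
)

```text
t: 17.25
tcp_pos: [0.4694, -0.0009, 0.2378]
tool_rot: [-0.078, 0.997, -0.002, -0.002]
force: [-2.4, 0.4, 5.6]
finger_gap: 0.276
```

>>> servo_tool(
  rows=[
    [[-2,0,-0.2],0,-1],
    [[-4,0,-0.2],0,-1],
    [[-6,0,-0.2],0,-1],
    [[-8,0,-0.2],0,-1],
    [[-8,0,-0.2],0,-1],
  ],
)

```text
t: 17.75
tcp_pos: [0.4777, 0.0004, 0.238]
tool_rot: [-0.078, 0.997, -0.002, -0.001]
force: [0.4, 1.9, 0.8]
finger_gap: 0.275
```

>>> servo_tool(
  rows=[
    [[-1,0,0],0,-1],
    [[-2,0,0],0,-1],
    [[-2,0,0],0,-1],
  ],
)

```text
t: 18.05
tcp_pos: [0.4798, 0.0007, 0.238]
tool_rot: [-0.078, 0.997, -0.002, -0.001]
force: [-1.6, -0.2, 1.9]
finger_gap: 0.274
```

>>> servo_tool(
  rows=[
    [[-1,0,0],0,-1],
    [[-2,0,0],0,-1],
    [[-2,0,0],0,-1],
  ],
)

```text
t: 18.35
tcp_pos: [0.4815, 0.001, 0.238]
tool_rot: [-0.078, 0.997, -0.002, -0.002]
force: [-2.8, -0.5, 3.4]
finger_gap: 0.273
```

Expected contact is at x ≈ 0.482, so one more gentle push.

>>> servo_tool(
  rows=[
    [[-0.7,0,0],0,-1],
    [[-1.2,0,0],0,-1],
    [[-1.2,0,0],0,-1],
  ],
)

```text
t: 18.65
tcp_pos: [0.4819, 0.0011, 0.2381]
tool_rot: [-0.078, 0.997, -0.002, -0.003]
force: [-5.7, -2.8, 5.8]
finger_gap: 0.274
```

```bash
python3 -c "
from h import *
toolto(.482,.001)"
```

```text
t 18.65 tcp [0.4819 0.0011 0.2381] yaw(-toolx) 8.97 tilt [-0.0052 -0.0035] F [-5.66 -2.77  5.76] T [-0.3   0.42 -0.13] gap 0.274 shift mm [-0.1 -0.1  0. ]
```

Foot 3 jams too (about 6 N). I'll go back to foot 1 the same way.

>>> servo_tool(
  rows=[
    [[4,0,0],0,-1],
    [[13,0,0],0,-1],
    [[13,0,-6],0,-1],
    [[13,0,-13],0,-1],
    [[13,0,-13],0,-1],
  ],
)

```text
t: 19.15
tcp_pos: [0.4697, -0.0009, 0.2522]
tool_rot: [-0.078, 0.997, -0.002, -0.001]
force: [0.1, 0.7, -0.7]
finger_gap: 0.274
```

>>> servo_tool(
  rows=[
    [[0,-15,0],0,-1],
    [[0,-45,0],0,-1],
    [[0,-80,0],0,-1],
    [[0,-115,0],0,-1],
    [[0,-150,0],0,-1],
    [[0,-185,0],0,-1],
    [[0,-200,0],0,-1],
    [[0,-200,0],0,-1],
  ],
)

```text
t: 19.95
tcp_pos: [0.5015, -0.2003, 0.253]
tool_rot: [-0.077, 0.997, -0.003, -0.001]
force: [0.4, -0.3, -0.7]
finger_gap: 0.272
```

>>> servo_tool(
  rows=[
    [[0,0,0],0,-1],
    [[0,0,0],0,-1],
  ],
)

```text
t: 20.15
tcp_pos: [0.501, -0.1988, 0.2529]
tool_rot: [-0.077, 0.997, -0.002, -0.001]
force: [-0.1, 0.2, -0.5]
finger_gap: 0.272
```

```bash
python3 -c "
from h import *
toolto(.5017,-.198,.2365)"
```

```text
t 20.15 tcp [ 0.501  -0.1988  0.2529] yaw(-toolx) 8.88 tilt [-0.0022 -0.0041] F [-0.06  0.22 -0.45] T [ 0.01  0.   -0.02] gap 0.272 shift mm [-0.9  0.7 16.4]
```

>>> servo_tool(
  rows=[
    [[0,1,6],0,-1],
    [[0,1,11],0,-1],
    [[0,1,15],0,-1],
    [[0,1,16.5],0,-1],
    [[0,1,16.5],0,-1],
  ],
)

```text
t: 20.65
tcp_pos: [0.5008, -0.1977, 0.2359]
tool_rot: [-0.078, 0.997, -0.002, -0.002]
force: [0.5, -0.1, -1.2]
finger_gap: 0.272
```

>>> servo_tool(
  rows=[
    [[0,0,1],0,-1],
    [[0,0,1.2],0,-1],
    [[0,0,1.2],0,-1],
  ],
)

```text
t: 20.95
tcp_pos: [0.5008, -0.1978, 0.2351]
tool_rot: [-0.077, 0.997, -0.002, -0.001]
force: [-0.7, 0.6, 2.5]
finger_gap: 0.268
```

Light contact. I'll slide it in 34 mm towards the bolt (stop at x ≈ 0.535).

>>> servo_tool(
  rows=[
    [[-2,0,0],0,-1],
    [[-5,0,0],0,-1],
    [[-8,0,0],0,-1],
    [[-11,0,0],0,-1],
    [[-13,0,0],0,-1],
    [[-15,0,0],0,-1],
    [[-15,0,0],0,-1],
  ],
)

```text
t: 21.65
tcp_pos: [0.516, -0.1954, 0.235]
tool_rot: [-0.077, 0.997, -0.002, -0.001]
force: [-0.8, -0.0, 1.0]
finger_gap: 0.276
```

>>> servo_tool(
  rows=[
    [[-2,0,0],0,-1],
    [[-4,0,0],0,-1],
    [[-7,0,0],0,-1],
    [[-10,0,0],0,-1],
    [[-13,0,0],0,-1],
    [[-15,0,0],0,-1],
    [[-15,0,0],0,-1],
  ],
)

```text
t: 22.35
tcp_pos: [0.5314, -0.1931, 0.235]
tool_rot: [-0.078, 0.997, -0.002, -0.0]
force: [0.8, 0.3, 1.2]
finger_gap: 0.273
```

>>> servo_tool(
  rows=[
    [[-1,0,0],0,-1],
    [[-2,0,0],0,-1],
    [[-3,0,0],0,-1],
    [[-3.5,0,0],0,-1],
    [[-3.5,0,0],0,-1],
  ],
)

```text
t: 22.85
tcp_pos: [0.5345, -0.1925, 0.235]
tool_rot: [-0.078, 0.997, -0.002, -0.001]
force: [-3.7, -1.1, 4.1]
finger_gap: 0.273
```

It is at the bolt again (3.7 N). I'll ease off slightly and release.

>>> servo_tool(
  rows=[
    [[0.5,0,0],0,-1],
    [[0.5,0,0],0,-1],
    [[0.5,0,0],0,-0.3],
    [[0.5,0,0],0,-0.1],
    [[0.5,0,0],0,0.2],
    [[0.5,0,0],0,0.4],
    [[0.5,0,0],0,0.4],
    [[0.5,0,0],0,0.4],
  ],
  force=20,
)

```text
t: 23.65
tcp_pos: [0.534, -0.1926, 0.235]
tool_rot: [-0.078, 0.997, -0.002, -0.001]
force: [0.9, 0.1, -0.3]
finger_gap: 0.699
```

```bash
python3 -c "
from h import *
toolto(.5345,-.1925,.335)
w=shot('wrist','w3');s=shot('side','s2')
a=s['image'][170:310,250:430];b=w['image'][200:420,120:440]
cv2.imwrite('pics/s2c.png',np.vstack([cv2.resize(a,(420,327)),cv2.resize(b,(420,270))]))"
```

```text
t 23.65 tcp [ 0.534  -0.1926  0.235 ] yaw(-toolx) 8.9 tilt [-0.0015 -0.0041] F [ 0.94  0.08 -0.3 ] T [ 0.05 -0.    0.01] gap 0.699 shift mm [  -0.3   -0.3 -100. ]
```

View pics/s2c.png

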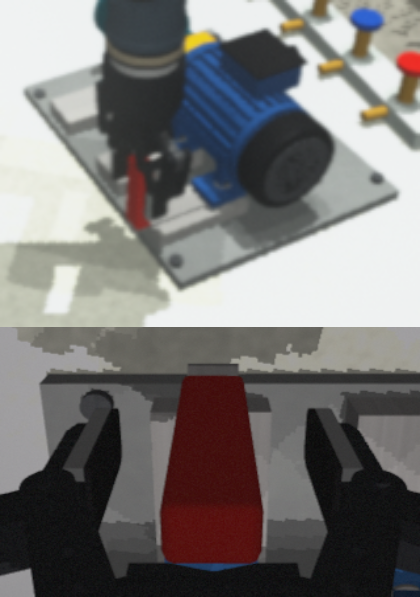

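The picture shows the feeler standing upright on block 1 with both fingers clear of the grip. I'll retreat straight up.

>>> servo_tool(
  rows=[
    [[0,0,-10],0,0.4],
    [[0,0,-30],0,0.4],
    [[0,0,-60],0,0.4],
    [[0,0,-90],0,0.4],
    [[0,0,-120],0,0.4],
    [[20,0,-150],0,0.4],
    [[40,0,-150],0,0.4],
    [[40,0,-150],0,0.4],
  ],
)

```text
t: 24.55
tcp_pos: [0.4929, -0.1979, 0.3868]
tool_rot: [-0.077, 0.997, -0.002, -0.001]
force: [-0.1, -0.1, -1.4]
finger_gap: 0.703
```

>>> servo_tool(
  rows=[
    [[60,0,0],0,0.4],
    [[70,0,0],0,0.4],
    [[70,0,0],0,0.4],
    [[70,0,0],0,0.4],
    [[70,0,0],0,0.4],
  ],
)

```text
t: 25.05
tcp_pos: [0.425, -0.209, 0.3871]
tool_rot: [-0.077, 0.997, -0.003, -0.0]
force: [-0.1, 0.4, 0.5]
finger_gap: 0.695
```

Run:
```python
from h import *
toolto(.5345,-.1925)
s=shot('side','s3');w=shot('wrist','w4')
for n,s in(('side',s),('wrist',w)):
    P=cloud(s);im=s['image'].astype(int);R,G,B=im[...,2],im[...,1],im[...,0]
    m=(R>70)&(R>2*G)&(R>2*B)&(np.abs(P[...,0]-.53)<.06)&(np.abs(P[...,1]+.19)<.06)
    q=P[m];print(n,len(q)); 
    if len(q):
        t=q[q[:,2]>.1];print('top',np.median(t,0).round(4),'z range',q[:,2].min().round(4),q[:,2].max().round(4))
        v,u=np.nonzero(m&(P[...,2]>.110));r=cv2.minAreaRect((ray(s,np.stack([u,v],1),.115)[:,:2]*1000).astype(np.float32));print(r)
a=load('s3')['image'][170:310,250:430];b=w['image']
cv2.imwrite('pics/s3c.png',np.vstack([cv2.resize(a,(420,327)),cv2.resize(b,(360,270),interpolation=3) if 0 else cv2.resize(b,(420,270))]))
```

```text
t 25.05 tcp [ 0.425  -0.209   0.3871] yaw(-toolx) 8.85 tilt [ 0.0003 -0.0055] F [-0.12  0.43  0.45] T [ 0.03  0.09 -0.05] gap 0.695 shift mm [-1.108e+02 -5.000e-01 -1.000e-01]
side 215
top [ 0.5333 -0.1981  0.1139] z range 0.0368 0.117
((534.7713623046875, -197.29559326171875), (16.335718154907227, 25.89838409423828), 5.528631210327148)
wrist 542
top [ 0.5326 -0.1934  0.1145] z range 0.111 0.1165
((532.5918579101562, -193.43824768066406), (16.930416107177734, 22.205810546875), 9.033759117126465)
```

View pics/s3c.png

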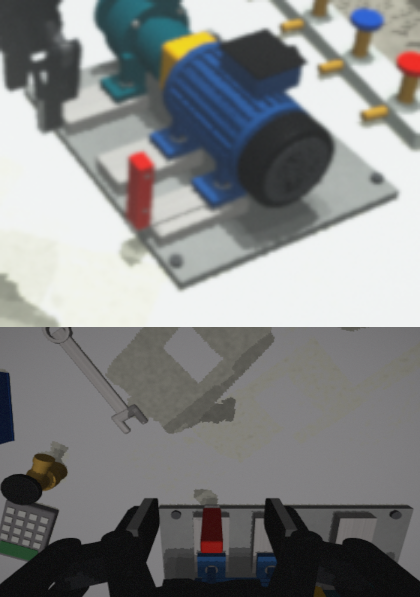

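The grip stands upright at the foot-1 block. Its top is at z = 0.1145 m (27 + 88 mm expected), with yaw 9.0°, and the gripper is clear. Handing in.

```bash
python3 -c "
from station import sign_off
print(sign_off())"
```

```text
the job is handed in; nothing more can be done
None
```

The feeler is slid in up to the bolt under foot 1, the one by the fan cover, let go and standing upright; the job is handed in.

- **Foot 1:** the blade met the block at about 27 mm. It slid in until the bolt stopped it, at about 5 N sideways.
- **Foot 2:** the block was at about 30 mm. The tip jammed against the foot's edge at about 5 N.
- **Foot 3:** the block was at about 30 mm. The tip jammed at about 6 N.
- **Finish:** I took the blade back to foot 1 and slid it in to the bolt again (3.7 N). Then I eased off 0.5 mm, released it and moved the arm clear by t ≈ 25 s.

**Last checks:** the wrist camera puts the top of the grip at z = 0.1145 m (115 mm expected) and its centre within 2 mm of where I released it. The blade's yaw is 9.0°, the same as the pump set's. I never saw the tip under the foot; its depth of about 22 mm is inferred from the bolt contact. I moved nothing else that I know of, but I did not re-measure the other things on the bench.

**Disagreements:**
- The side camera put the grip about 4 mm off sideways from the wrist camera, which is within tolerance.
- My first estimate of the foot edges from the side picture was about 10 mm off in depth. I used the wrist view instead, and the contacts agreed with it to within about 2 mm.

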